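# Show the long sample tube to the code reader

### The arm

A 6-joint arm with a two-finger parallel gripper is mounted at the origin on the work surface. World frame = base frame: x ahead of the robot, y to its left, z up, the work surface at z = 0. Lengths are in mm, angles in rad, forces in N, time in s.
With the tool pointing down it reaches from about 275 to 750 mm from the base axis. Payload 10.2 kg.
Tool frame: the origin (TCP) lies midway between the tips of the shut fingers; the grasp point (between the pads) lies 19 mm behind it; z points along the fingers, y is the direction in which the jaws open and shut (so a half turn about z gives the same grasp; the last joint's range is limited). The gripper opens to 85 mm and grips with 20 to 120 N. Pads are 22 mm wide; open, the fingers measure 114 mm over their backs; the gripper's body (76 mm by 85 mm) begins 54 mm behind the grasp point. The pads swing forward as they close: fully open they stand 13 mm farther back than shut.
Start: joints at [-1.375, 0.313, 1.498, -0, 1.331, -0.223], TCP at [213.487, -479.64, 231.294] pointing down, gripper open.
Joint ranges: [-2.94, 2.94], [-0.97, 2.17], [0.19, 2.56], [-1.23, 4.37], [0.02, 3.11], [-2.88, 2.88]. Speed limits (rad/s): [2.39, 2.39, 3.01, 3.14, 3.14, 3.14].

### API

Orientations are given as a unit quaternion [w, x, y, z].
In Python, from rig import sense, optics, ctrl gives the robot as it stands.
- The arm moves only by the tool play_rows, never from a script. Its argument "plan" is a list of rows, each a list of 7 numbers: the shift along the world's x, y, z in mm, then the turn, a rotation vector about the world's x, y, z in rad, then the opening, from -1 (shut) to 1 (fully open), so that 0 is half open. A call has 1 to 5 rows; each row shifts and turns the pose as measured when the row begins; what a row does not reach is not made up. A row lasts 1/12 s, in which the tool goes at most 41.7 mm and 7.16 degrees, less where a joint would pass 70% of its speed; a pose out of reach is approached as far as the arm can. A call is refused whole if a number of a shift passes 41.7 or a number of a turn 0.125, either way. A call with a gripper value outside its range is refused whole. The fingers move at their own pace and stop on an object; "grip_force" is the grip in N (left out, the last holds). Time passes only in rows, so rows that do not move let the fingers close. It gives the time, the measured TCP pose, the force and the opening at its end, in the units of the state.
- sense(): the state, without advancing time (a new reading comes with each control period).
- optics.capture(name): name is "scene" or "top"; returns a dict with "img" (400x640x3 uint8, blue, green, red), "fx", "fy", "cx", "cy" (pixels), "world_to_cam" (4x4, takes a point from world to camera coordinates). Camera axes: x right, y up, looking along -z (the intrinsics and any distortion apply to the point x, -y, -z); pixel columns grow to the right and rows downward; lengths in mm; the calibration is good to about 2 mm. A picture is of the moment at which its call begins. There is no depth.
- ctrl.finish_job(): hands the job in, once; it reports no verdict.
The state is a dict: "time_s": time; "joints": joint angles; "dq": joint speeds; "tau": joint torques, N m; "eef_pos": TCP position; "ee_rot": TCP orientation; "force": force on the tool from outside, world axes, zero at the start; "wrist_torque": the same for the moment, N m; "grip_width": opening from 0.0 (shut) to 1.0 (fully open).
Only numpy, scipy, OpenCV 4.12 (cv2) and the standard library are available. Lean on these libraries where they do the work, as an engineer would, in place of code of your own. Each camera call takes 0.05 s, during which the arm holds its last target. There are 200 camera calls.

### The job

The one long tube in the part-filled foam tray has not been read: draw it out by its cap and hold it up to the code reader, upright with the cap on top, the bars of its label facing the reader's window, the middle of the tube level with and straight in front of the middle of the window and about 10 cm away from it. Finish holding it there in the air, still and in the gripper, for the reader to take its picture; do not put it down. Leave the other tubes standing in the tray and the bench things where they are.

Things in the scene. Friction and masses are not known exactly. Their poses are not given: they have to be found in the camera images.
- tube_mid (a point): The long sample tube, the only long one in the part-filled tray: clear plastic, 13 mm diameter, 106 mm high with its yellow cap, standing upright in a hole. The point is on its axis half-way up (53 mm above the foot), which is also the middle of its 44 mm long paper label. z: up the axis to the cap. x: out through the middle of the label's black bars, so x is the way the label faces.
- long_tube: The same long tube, about 20 g, 25 mm taller than its neighbours; origin on its axis at the round foot, axes as for tube_mid. The label wraps most of the way round and is open at the back (-x).
- cap_mid (a point): The long tube's yellow cap, a cylinder 17 mm in diameter and 24 mm high (the tube below it is 13 mm); the point is its centre, 41 mm above the tube's middle.
- tray: The part-filled white foam tray, fixed to the bench: 112 mm (x) by 208 mm (y), 40 mm high, origin at the centre of its underside. 4 by 8 round holes 24 mm apart, 14.5 mm wide, 32 mm deep (floors 8 mm above the bench). Six tubes stand in it, each at least 48 mm from the next. The other tray, packed full, at the right-hand side of the bench is not part of the job.
- reader_window (a point): Middle of the dark red 56 by 46 mm window of the hands-free code reader, fixed on the bench on the robot's left, 155 to 195 mm up. The head is grey and black, 78 mm wide, 74 high, 50 deep; its top is 37 mm above this point. x points from the window INTO the head (the window looks out level along -x), z is up.
- reader: The same reader: round black foot 112 mm in diameter, steel post behind the head that ends 219 mm above the bench. Origin at the centre of the foot's underside, the window 55 mm ahead of it along -x.
- short0_mid (a point): A short sample tube in the part-filled tray, same 13 mm tube and 17 mm yellow cap (24 mm high), 81 mm high over all; the point is on its axis half-way up. Stays where it stands.
- short1_mid (a point): A short sample tube in the part-filled tray, same 13 mm tube and 17 mm yellow cap (24 mm high), 81 mm high over all; the point is on its axis half-way up. Stays where it stands.
- short2_mid (a point): A short sample tube in the part-filled tray, same 13 mm tube and 17 mm yellow cap (24 mm high), 81 mm high over all; the point is on its axis half-way up. Stays where it stands.
- short3_mid (a point): A short sample tube in the part-filled tray, same 13 mm tube and 17 mm yellow cap (24 mm high), 81 mm high over all; the point is on its axis half-way up. Stays where it stands.
- short4_mid (a point): A short sample tube in the part-filled tray, same 13 mm tube and 17 mm yellow cap (24 mm high), 81 mm high over all; the point is on its axis half-way up. Stays where it stands.
- marker: A white marker pen with a black cap lying on the bench, 120 mm long (x), 13 mm thick. Stays.
- tape_roll: A roll of paper tape lying flat on the bench, 64 mm across, 24 mm high. Stays.
- bottle: A hand-gel bottle, 58 mm across, 145 mm high, standing at the back of the bench. Stays.
Not all that is in view belongs to the job. What is shaped like the reader but purple is not meant.

How it is judged (in metres and radians):
On the way:
1. the long tube is drawn clear of the tray, held by its cap (contact force between the fingers and long_tube_c1 above 0.5 N and height (world z) of tube_mid above 0.1 m and contact force between long_tube and tray below 0.05 N), for 0.2 s.
At the end, for the whole second after the job is handed in: The long tube is held by its cap in the fingers, in the air and touching nothing else, still (under 30 mm/s): its middle 70 to 130 mm out from the window's middle, within 20 mm of it sideways and in height; upright within 0.17 rad, cap up; its label facing the window within 0.45 rad (x of tube_mid in the frame of reader_window between -0.13 and -0.07 m and y of tube_mid in the frame of reader_window between -0.02 and 0.02 m and z of tube_mid in the frame of reader_window between -0.02 and 0.02 m and x of reader_window in the frame of tube_mid above 0.05 m and angle between the x axis of tube_mid and the x axis of reader_window, either way round below 0.45 rad and angle between tube_mid's own z axis and vertical below 0.17 rad and height (world z) of tube_mid above 0.12 m and contact force between the fingers and long_tube_c1 above 0.5 N and contact force between long_tube and tray below 0.05 N and contact force between long_tube and reader below 0.05 N and linear speed of long_tube below 0.03 m/s); the arm keeps its last pose, push and grip.
It fails at once if another tube in the tray is pulled out or pushed aside (moved over 25 mm) (distance of any of short0_mid, short1_mid, short2_mid, short3_mid, short4_mid from where it was at the start of the episode above 0.025 m).
It fails at once if the marker, the tape roll or the bottle is knocked away (moved over 30 mm) (distance of any of marker, tape_roll, bottle from where it was at the start of the episode above 0.03 m).
It also fails if it takes over 40 s, if anything falls off the work surface, if the arm or the gripper's body presses on something with over 40 N, if the wrist force passes 120 N, or if a joint passes its speed limit or range.

## Working session

There is one attempt and no reset: what is moved stays moved. The work goes in short steps, Python scripts to look and compute and a tool call to move; the robot and the scene stay as the last step left them, time stands still between calls to the robot, and variables do not carry over. Pictures are saved under pics/ and viewed, about 8 in all and at most 12, crops included, and the job is handed in when it is done.

Besides the shell and the picture viewer there is one more tool, called after "Request:" as name([rows], argument=value, ...), one row to a line, values as JSON. play_rows: Moves the arm, as the interface text tells. Its arguments: {"type":"object","properties":{"plan":{"type":"array"},"grip_force":{"type":"number"}},"required":["plan"]}

```bash
mkdir -p pics; ls; cat > h.py <<'E'
import numpy as np, cv2
from rig import sense, optics, ctrl
def cap(n,save):
    c=optics.capture(n); cv2.imwrite('pics/'+save,c['img']); np.savez('pics/'+save[:-4],**{k:np.array(v) for k,v in c.items()}); return c
def load(s): return dict(np.load('pics/'+s+'.npz'))
def proj(c,p):
    q=np.array(c['world_to_cam'])@np.append(p,1.); return c['cx']+c['fx']*q[0]/-q[2], c['cy']+c['fy']*(-q[1])/-q[2]
def ray(c,u,v):
    W=np.array(c['world_to_cam']);R=W[:3,:3];o=-R.T@W[:3,3]
    return o,R.T@np.array([(u-c['cx'])/c['fx'],-(v-c['cy'])/c['fy'],-1])
def atz(c,u,v,z):
    o,d=ray(c,u,v); return o+d*(z-o[2])/d[2]
def tri(c1,p1,c2,p2):
    o1,d1=ray(c1,*p1);o2,d2=ray(c2,*p2)
    s=np.linalg.lstsq(np.c_[d1,-d2],o2-o1,rcond=None)[0]
    a=o1+d1*s[0];b=o2+d2*s[1]; return (a+b)/2,np.linalg.norm(a-b)
E
python3 - <<'E'
from h import *
for n in ('scene','top'):
    c=cap(n,n+'0.png'); print({k:v for k,v in c.items() if k!='img'}, ray(c,320,200)); 
print(sense())
E
```

```text
pics
{'fx': 365.2085914304754, 'fy': 365.2085914304754, 'cx': 320.9251194860145, 'cy': 203.25734460151003, 'world_to_cam': array([[ 8.36868982e-01,  5.47385354e-01, -4.42497441e-03,
        -5.43808507e+02],
       [-2.66791785e-01,  4.14915932e-01,  8.69866032e-01,
        -2.80392696e+00],
       [ 4.77987918e-01, -7.26783354e-01,  4.93268189e-01,
        -1.08389609e+03],
       [ 0.00000000e+00,  0.00000000e+00,  0.00000000e+00,
         1.00000000e+00]])} (array([ 972.43764476, -488.92143282,  534.68416583]), array([-0.48248737,  0.72909745, -0.48549853]))
{'fx': 420.15660418523504, 'fy': 420.15660418523504, 'cx': 319.2884949051699, 'cy': 204.4816710487413, 'world_to_cam': array([[ 2.35564315e-02, -9.99720668e-01,  1.91828493e-03,
         7.72250170e+01],
       [ 9.97435083e-01,  2.36322177e-02,  6.75631130e-02,
        -5.90142918e+02],
       [-6.75895738e-02,  3.21818849e-04,  9.97713158e-01,
        -1.13809959e+03],
       [ 0.00000000e+00,  0.00000000e+00,  0.00000000e+00,
         1.00000000e+00]])} (array([ 509.88643807,   91.51609339, 1175.22068828]), array([ 0.07826877, -0.0017627 , -0.99698924]))
{'time_s': 0.1, 'joints': array([-1.37536973e+00,  3.13428739e-01,  1.49832404e+00, -1.94411112e-06,
        1.33098703e+00, -2.23415604e-01]), 'dq': array([-1.72825562e-05, -3.01472097e-04, -4.12590262e-05,  2.25273982e-03,
       -6.41129817e-04,  2.92970005e-04]), 'tau': array([ 1.47074472e-03, -4.12899542e+01, -2.60143930e+01, -1.83868724e-04,
        3.01191380e-03, -1.13624870e-07]), 'eef_pos': array([ 213.45787535, -479.41475993,  230.78850208]), 'ee_rot': array([-5.73533486e-04,  9.78151219e-01,  2.07893876e-01,  7.08264154e-06]), 'force': array([ 0.1748817 , -0.65541248,  0.7104302 ]), 'wrist_torque': array([-0.00254523, -0.03552821, -0.03359034]), 'grip_width': 1.0035022800239866}
```

View pics/scene0.png

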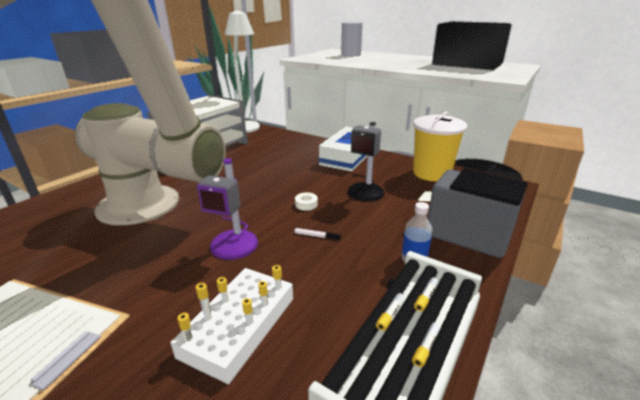

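View pics/top0.png

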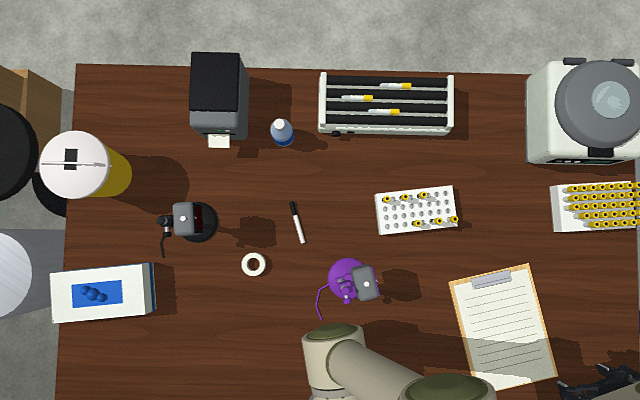

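The tray is at about (418,210) in the top view and (235,320) in the scene view. The real black reader is at about (185,220) in top and (366,160) in scene. I'll enlarge these areas.

```bash
python3 - <<'E'
from h import *
def cr(n,x,y,w,h,s): 
    i=cv2.imread(f'pics/{n}.png')[y:y+h,x:x+w]; i=cv2.resize(i,None,fx=s,fy=s,interpolation=cv2.INTER_CUBIC)
    for k in range(0,w,10): cv2.line(i,(k*s,0),(k*s,6 if k%50 else 14),(0,255,0),1)
    for k in range(0,h,10): cv2.line(i,(0,k*s),(6 if k%50 else 14,k*s),(0,255,0),1)
    return i
cv2.imwrite('pics/a.png',cr('scene0',170,255,130,100,6))
b=cr('top0',370,180,95,60,8); cv2.imwrite('pics/b.png',b)
r1=cr('scene0',340,115,60,90,6); r2=cr('top0',155,195,70,60,6)
c=np.zeros((540,790,3),np.uint8); c[:,:360]=r1; c[:360,365:785]=r2; cv2.imwrite('pics/c.png',c)
E
```

```text
(no output)
```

View pics/a.png

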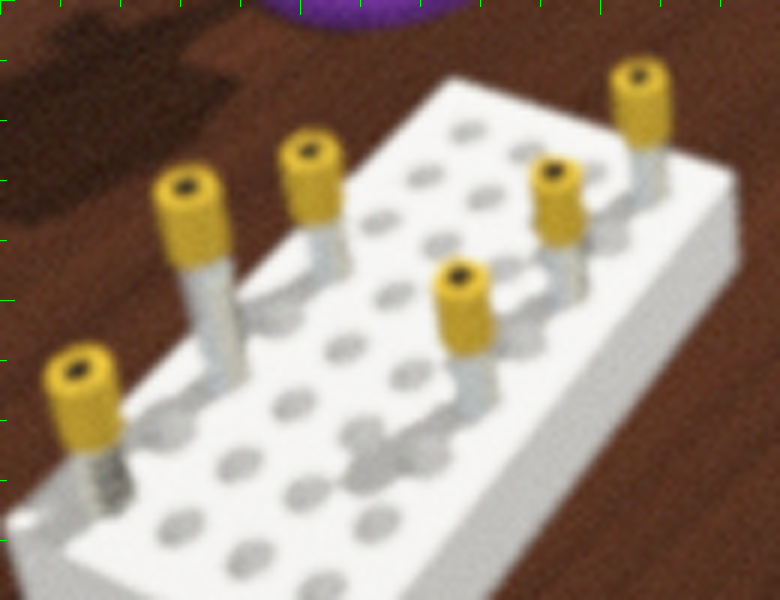

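View pics/b.png

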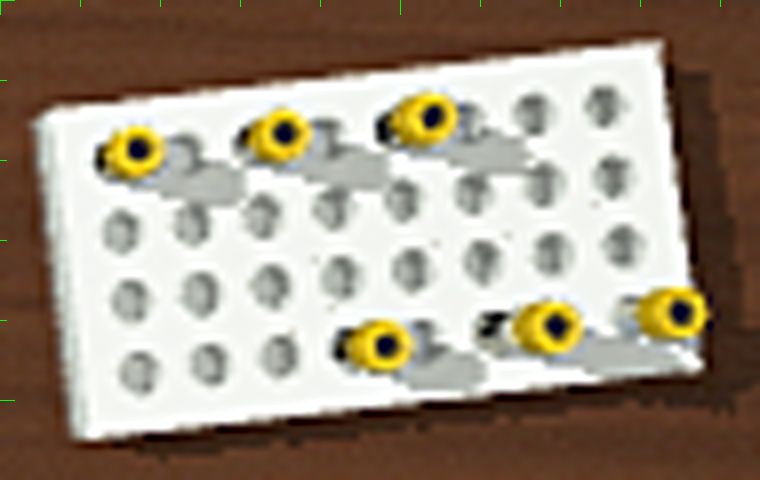

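View pics/c.png

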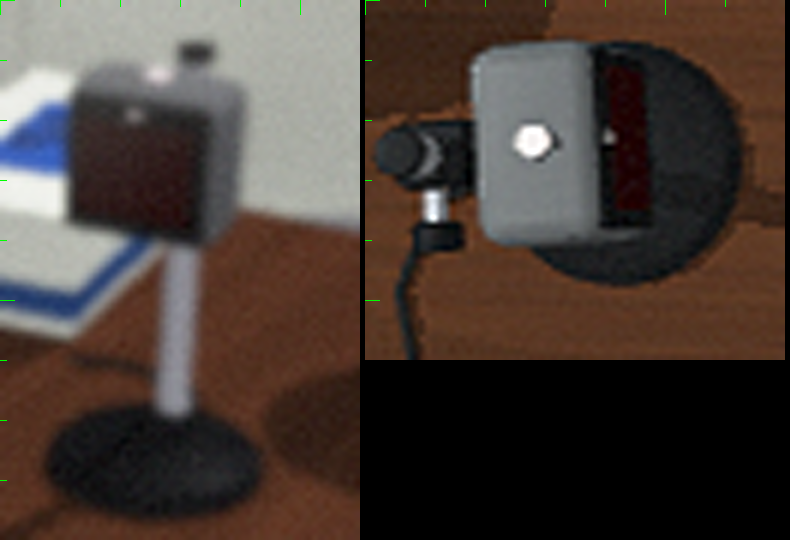

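In the scene crop the long tube's cap top is at about (201.2,285.8). In the top crop it matches about (439.5,220.8), the middle tube of the lower row. I'll fit the reader pose and the tube position next.

```bash
python3 - <<'E'
from h import *
from scipy.optimize import least_squares
S=load('scene0');T=load('top0')
s=lambda x,y:(340+x/6,115+y/6); t=lambda x,y:(155+(x-365)/6,195+y/6)
face=[(1,37,),(-1,37),(-1,-37),(1,-37)]
def obs(p):
    x,y,z,a=p; X=np.array([np.cos(a),np.sin(a),0]);Y=np.array([-X[1],X[0],0]);w=np.array([x,y,z])
    P=lambda u,v:w+Y*u+np.array([0,0,v]); f=w+55*X; f[2]=8
    L=[(S,P(39,37),s(75,95)),(S,P(-39,37),s(212,108)),(S,P(-39,-37),s(197,243)),(S,P(39,-37),s(68,222)),
       (T,P(39,-37),t(651,228)),(T,P(-39,-37),t(650,55)),
       (T,P(-28,23),t(610,68)),(T,P(-28,-23),t(646,67)),(T,P(28,-23),t(652,210)),(T,P(28,23),t(617,211)),
       (T,f,t(620,163)),(S,f,s(153,458))]
    return np.array([np.subtract(proj(c,q),o) for c,q,o in L])
x0=[480,400,175,1.57]
r=least_squares(lambda p:obs(p).ravel(),x0,loss='soft_l1'); print(r.x.round(3)); print(obs(r.x).round(1).tolist())
A=lambda x,y:(170+x/6,255+y/6);B=lambda x,y:(370+x/8,180+y/8)
for n,a,b in [('long',(187,186),(556,326)),('s',(80,369),(681,312)),('s',(309,151),(386,345)),('s',(460,276),(433,117)),('s',(554,170),(284,133)),('s',(639,76),(138,149))]:
    print(n,[v.round(1) for v in tri(S,A(*a),T,B(*b))])
# tray yaw from top edges
for q in [(35,110),(660,45),(700,370),(85,440)]: print(atz(T,*B(*q),40).round(1))
E
```

```text
[538.493 374.709 180.788 -10.921]
[[-3.7, -2.8], [-0.0, -0.6], [0.6, 2.7], [-3.4, 1.2], [1.2, 1.4], [0.4, -1.5], [0.1, -0.8], [-0.4, 0.6], [-0.7, -0.1], [-0.3, -0.4], [-0.6, -1.0], [-0.1, -0.9]]
long [array([ 548.6, -212.6,  113.7]), np.float64(2.3)]
s [array([ 555. , -260.1,   88.6]), np.float64(2.6)]
s [array([ 541.9, -165.2,   88.1]), np.float64(2.0)]
s [array([ 616.6, -179.5,   88.6]), np.float64(2.7)]
s [array([ 610. , -131.5,   88.4]), np.float64(1.9)]
s [array([603.7, -84.2,  88.5]), np.float64(2.1)]
[619.5 -57.6  40. ]
[ 646.7 -269.6   40. ]
[ 536.7 -283.4   40. ]
[508.3 -76.1  40. ]
```

The long tube's axis is at about (548.6,-212.6) with its top at 114 mm. The window is at about (539,375,180) with yaw about 1.645. I'll go above the tube with the jaws across the row.

Request:
play_rows([
  [28,22,-3,0,0,0.107,0],
  [28,22,-3,0,0,0.107,0],
  [28,22,-3,0,0,0.107,0],
  [28,22,-3,0,0,0.107,0],
  [28,22,-3,0,0,0.107,0],
], grip_force=30)

```text
time_s: 0.52
eef_pos: [353.0, -368.3, 213.8]
ee_rot: [-0.001, 0.886, 0.463, -0.001]
force: [-0.7, -0.7, 0.4]
grip_width: 0.501
```

Request:
play_rows([
  [28,22,-3,0,0,0.107,0],
  [28,22,-3,0,0,0.107,0],
  [28,22,-3,0,0,0.107,0],
  [28,22,-3,0,0,0.107,0],
  [28,22,-3,0,0,0.107,0],
])

```text
time_s: 0.93
eef_pos: [498.5, -250.7, 196.9]
ee_rot: [-0.002, 0.723, 0.691, -0.001]
force: [0.0, 0.1, 0.2]
grip_width: 0.5
```

Request:
play_rows([
  [25,19,-10,0,0,0.08,0],
  [25,19,-10,0,0,0.08,0],
  [0,0,0,0,0,0,0],
])

```text
time_s: 1.18
eef_pos: [553.8, -205.6, 174.5]
ee_rot: [-0.003, 0.658, 0.753, -0.001]
force: [-0.9, -0.2, 0.3]
grip_width: 0.502
```

```bash
python3 - <<'E'
from h import *
s=sense();print(s['eef_pos'],s['ee_rot'],s['joints'])
i1=cap('scene','scene1.png')['img'][200:350,140:320]; i2=cap('top','top1.png')['img'][170:250,370:470]
c=np.zeros((600,800,3),np.uint8); a=cv2.resize(i1,None,fx=4,fy=4,interpolation=2); 
c[:600,:]=0; c=np.zeros((600,800,3),np.uint8); c[:, :720]=a; cv2.imwrite('pics/d.png',c)
E
```

```text
[ 553.8279074  -205.55674824  174.47999409] [-0.00295218  0.65793715  0.75306626 -0.00109486] [-5.53036860e-01  5.06357657e-01  1.36613145e+00 -1.24380404e-03
  1.27528765e+00 -6.87306149e-01]
```

View pics/d.png

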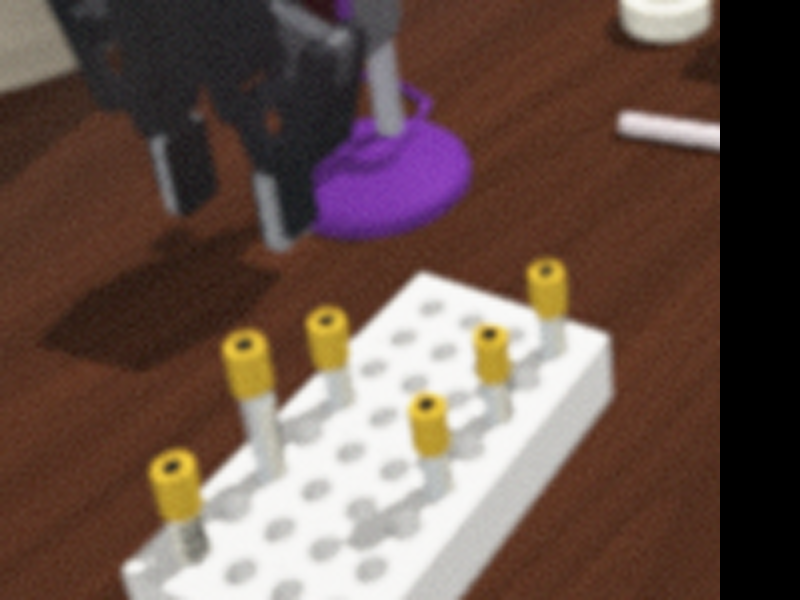

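```bash
python3 - <<'E'
from h import *
S=load('scene1');T=load('top1')
s=sense();p=s['eef_pos']; print(p,proj(S,p),proj(T,p)); 
for y in (-212.6,): print(proj(S,[548.6,y,114]))
w,x,y,z=s['ee_rot']
from scipy.spatial.transform import Rotation as R
M=R.from_quat([x,y,z,w]).as_matrix();print(M.round(3))
for d in (-21,21): print(proj(S,p+M[:,1]*d))
cv2.imwrite('pics/e.png',cv2.resize(T['img'][170:290,340:480],None,fx=5,fy=5,interpolation=2))
E
```

```text
[ 551.71637235 -208.62724436  175.98531958] (np.float64(197.20730139524625), np.float64(255.66205465641497)) (np.float64(444.98493893421994), np.float64(218.2989411660751))
(np.float64(200.42096752477812), np.float64(285.8800921522606))
[[-0.127  0.992 -0.006]
 [ 0.992  0.127  0.   ]
 [ 0.001 -0.005 -1.   ]]
(np.float64(187.17633522508245), np.float64(252.1378652393375))
(np.float64(207.5165565957705), np.float64(259.2840156379707))
```

View pics/e.png

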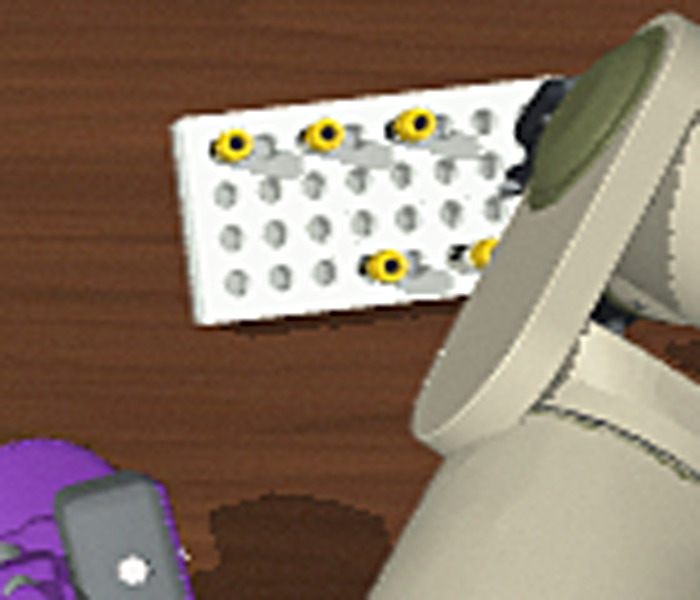

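The projected TCP agrees with the fingertips in the picture. Next I correct by (-3,-4) mm, descend and grip.

Request:
play_rows([
  [-3,-4,-10,0,0,0,0],
  [0,0,-20,0,0,0,0],
  [0,0,-20,0,0,0,0],
  [0,0,0,0,0,0,0],
])

```text
time_s: 1.62
eef_pos: [545.6, -217.1, 124.7]
ee_rot: [-0.001, 0.664, 0.748, -0.002]
force: [-0.7, 0.6, -0.3]
grip_width: 0.499
```

```bash
python3 - <<'E'
from h import *
cap('scene','scene2.png')
s=sense();print(s['eef_pos'],s['ee_rot'],s['force'])
E
```

```text
[ 546.21347785 -217.60485667  126.71241429] [ 5.05128113e-04  6.63610558e-01  7.48075776e-01 -1.84564194e-03] [-0.31687453 -0.36947891  0.34051478]
```

Request:
play_rows([
  [2,5,-12,0,0,0,0],
  [0,0,-15,0,0,0,0],
  [0,0,-15,0,0,0,0],
  [0,0,0,0,0,0,0],
])

```text
time_s: 2.0
eef_pos: [547.7, -217.2, 88.7]
ee_rot: [0.004, 0.666, 0.746, -0.001]
force: [0.0, -0.2, 0.3]
grip_width: 0.497
```

```bash
python3 - <<'E'
from h import *
c=cap('scene','scene3.png')
s=sense();print(s['eef_pos'],s['ee_rot'],s['force'])
cv2.imwrite('pics/f.png',cv2.resize(c['img'][230:330,150:270],None,fx=6,fy=6,interpolation=2))
E
```

```text
[ 548.4212277  -217.68058806   90.43838726] [ 0.00554766  0.66617203  0.74577631 -0.00132087] [-0.12739353  0.68712411 -0.34608518]
```

View pics/f.png

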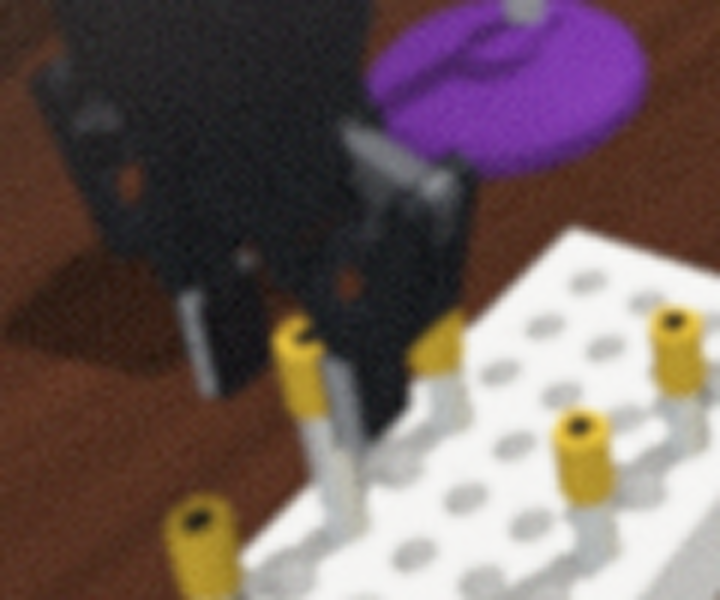

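The cap (crop (300,365)) is between the fingers. I nudge +5 mm in y and 7 mm down, then close.

Request:
play_rows([
  [0,4,-7,0,0,0,0],
  [0,2,0,0,0,0,0],
  [0,0,0,0,0,0,-1],
  [0,0,0,0,0,0,-1],
  [0,0,0,0,0,0,-1],
], grip_force=30)

```text
time_s: 2.47
eef_pos: [549.4, -213.1, 88.1]
ee_rot: [0.009, 0.667, 0.745, -0.001]
force: [-1.4, 0.0, -0.2]
grip_width: 0.189
```

Request:
play_rows([
  [0,0,0,0,0,0,-1],
  [0,0,0,0,0,0,-1],
  [0,0,0,0,0,0,-1],
])

```text
time_s: 2.72
eef_pos: [549.3, -213.2, 88.6]
ee_rot: [0.009, 0.667, 0.745, -0.001]
force: [-0.2, -0.7, -0.0]
grip_width: 0.181
```

Request:
play_rows([
  [0,0,15,0,0,0,-1],
  [0,0,25,0,0,0,-1],
  [0,0,25,0,0,0,-1],
  [0,0,25,0,0,0,-1],
  [0,0,25,0,0,0,-1],
])

```text
time_s: 3.13
eef_pos: [547.1, -211.7, 202.4]
ee_rot: [0.004, 0.667, 0.745, -0.002]
force: [0.2, 0.6, -0.5]
grip_width: 0.184
```

Request:
play_rows([
  [0,30,8,0,0,0,-1],
  [0,30,0,0,0,0,-1],
  [0,30,0,0,0,0,-1],
  [0,30,0,0,0,0,-1],
  [0,0,0,0,0,0,-1],
])

```text
time_s: 3.55
eef_pos: [549.0, -89.9, 218.7]
ee_rot: [0.011, 0.669, 0.744, 0.001]
force: [0.3, -0.1, 0.4]
grip_width: 0.182
```

```bash
python3 - <<'E'
from h import *
c=cap('scene','scene4.png')
s=sense();print(s['eef_pos'],s['ee_rot'],s['joints'],s['grip_width'])
u,v=map(int,proj(c,s['eef_pos']-[0,0,25])); print(u,v)
t=cap('top','top4.png')['img']; U,V=map(int,proj(load('top4'),s['eef_pos']-[0,0,40])); print(U,V)
a=cv2.resize(c['img'][v-45:v+30,u-30:u+30],None,fx=8,fy=8,interpolation=2)
b=cv2.resize(t[V-30:V+30,U-20:U+20],None,fx=8,fy=8,interpolation=2)
o=np.zeros((600,800,3),np.uint8); o[:,:480]=a;o[:480,480:]=b; cv2.imwrite('pics/g.png',o)
E
```

```text
[549.1806477  -91.89371539 218.67472344] [1.15099253e-02 6.68768398e-01 7.43381533e-01 4.97718225e-04] [-0.37284691  0.38134801  1.43581143 -0.00743811  1.30254286 -0.47652888] 0.18816076000683415
245 213
396 218
```

View pics/g.png

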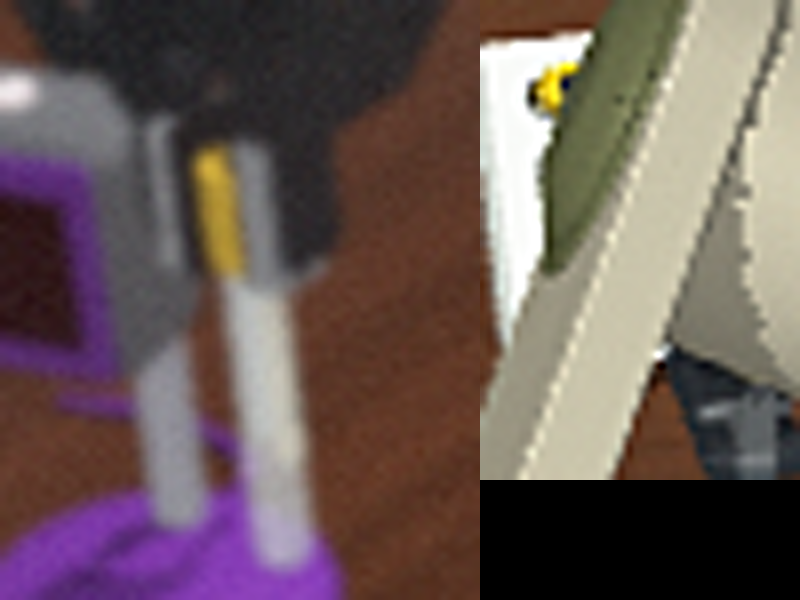

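The tube is out and held. A cream strip (the gap at the label's back?) faces the camera and no bars are visible. I'll turn it about z to bring the bars into view of the scene camera.

Request:
play_rows([
  [0,0,0,0,0,-0.12,-1],
  [0,0,0,0,0,-0.12,-1],
  [0,0,0,0,0,-0.12,-1],
  [0,0,0,0,0,-0.12,-1],
  [0,0,0,0,0,-0.12,-1],
])

```text
time_s: 4.07
eef_pos: [549.5, -99.3, 217.9]
ee_rot: [0.012, 0.865, 0.502, -0.004]
force: [-0.0, -0.6, 0.3]
grip_width: 0.188
```

Request:
play_rows([
  [0,0,0,0,0,-0.12,-1],
  [0,0,0,0,0,-0.12,-1],
  [0,0,0,0,0,-0.12,-1],
  [0,0,0,0,0,0,-1],
])

```text
time_s: 4.4
eef_pos: [549.8, -105.1, 217.1]
ee_rot: [0.011, 0.944, 0.33, -0.006]
force: [-0.3, -0.3, -0.6]
grip_width: 0.185
```

```bash
cat > snap.py <<'E'
import sys
from h import *
n=sys.argv[1]; c=cap('scene',n+'.png'); s=sense();p=s['eef_pos']; np.save(f'pics/{n}_q.npy',np.r_[p,s['ee_rot']])
w,x,y,z=s['ee_rot']; print(p.round(1),'jaw yaw',round(2*np.arctan2(y,x)-np.pi/2,3),s['joints'].round(2),s['grip_width'])
u,v=proj(c,p-[0,0,27]); a=cv2.resize(cv2.getRectSubPix(c['img'],(40,70),(u,v)),None,fx=7,fy=7,interpolation=2); cv2.imwrite(f'pics/{n}_c.png',a)
E
python3 snap.py r1
```

```text
[ 549.7 -105.2  217.1] jaw yaw -0.893 [-0.39  0.4   1.41 -0.03  1.32  0.51] 0.18874884920444732
```

Request:
play_rows([
  [0,0,0,0,0,-0.12,-1],
  [0,0,0,0,0,-0.12,-1],
  [0,0,0,0,0,-0.12,-1],
  [0,0,0,0,0,-0.12,-1],
  [0,0,0,0,0,0,-1],
])

```text
time_s: 4.87
eef_pos: [549.7, -109.1, 216.5]
ee_rot: [0.009, 0.995, 0.097, -0.009]
force: [-0.2, 0.9, 0.7]
grip_width: 0.186
```

```bash
python3 snap.py r2
```

```text
[ 549.7 -109.1  216.5] jaw yaw -1.371 [-0.39  0.41  1.4  -0.03  1.34  0.98] 0.18288708603290688
```

Request:
play_rows([
  [0,0,0,0,0,-0.12,-1],
  [0,0,0,0,0,-0.12,-1],
  [0,0,0,0,0,-0.12,-1],
  [0,0,0,0,0,-0.12,-1],
  [0,0,0,0,0,0,-1],
])

```text
time_s: 5.33
eef_pos: [549.6, -110.9, 216.2]
ee_rot: [0.007, 0.991, -0.134, -0.011]
force: [0.0, -0.1, -1.0]
grip_width: 0.185
```

```bash
python3 snap.py r3; python3 -c "
import cv2,numpy as np
cv2.imwrite('pics/r.png',np.hstack([cv2.imread(f'pics/r{i}_c.png')[:, 7:273] for i in (1,2,3)]))"
```

```text
[ 549.6 -110.9  216.2] jaw yaw -1.835 [-0.4   0.41  1.39 -0.02  1.35  1.44] 0.18649313393202213
```

View pics/r.png

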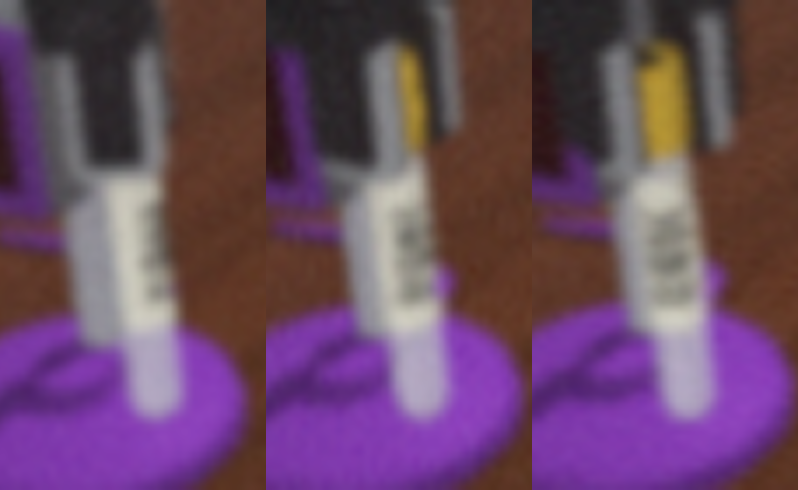

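The bars come into view at r1–r3. In r3 they centre slightly left of the camera direction, which gives label yaw ≈ jaw yaw + 0.95. The target is therefore jaw yaw ≈ 0.70 with the TCP at about (547,275,207). Moving there while turning back.

Request:
play_rows([
  [0,18,0,0,0,0.12,-1],
  [0,18,0,0,0,0.12,-1],
  [0,18,0,0,0,0.12,-1],
  [0,18,0,0,0,0.12,-1],
  [0,18,0,0,0,0.12,-1],
])

```text
time_s: 5.8
eef_pos: [549.5, -21.8, 215.8]
ee_rot: [0.01, 0.983, 0.183, -0.008]
force: [-0.1, 1.0, -1.1]
grip_width: 0.186
```

Request:
play_rows([
  [0,18,0,0,0,0.12,-1],
  [0,18,0,0,0,0.12,-1],
  [0,18,0,0,0,0.12,-1],
  [0,18,0,0,0,0.12,-1],
  [0,18,0,0,0,0.12,-1],
])

```text
time_s: 6.22
eef_pos: [549.2, 72.1, 216.0]
ee_rot: [0.012, 0.879, 0.476, -0.005]
force: [0.4, 0.2, -0.3]
grip_width: 0.186
```

Request:
play_rows([
  [0,18,0,0,0,0.12,-1],
  [0,18,0,0,0,0.12,-1],
  [0,18,0,0,0,0.12,-1],
  [0,18,0,0,0,0.12,-1],
  [0,18,0,0,0,0.12,-1],
])

```text
time_s: 6.63
eef_pos: [548.9, 166.2, 216.2]
ee_rot: [0.014, 0.69, 0.723, -0.001]
force: [-0.2, -0.7, 0.1]
grip_width: 0.183
```

Request:
play_rows([
  [0,18,-2,0,0,0.11,-1],
  [0,18,-2,0,0,0.11,-1],
  [0,18,-2,0,0,0.11,-1],
  [0,18,-1,0,0,0.11,-1],
  [0,14,-1,0,0,0.11,-1],
])

```text
time_s: 7.05
eef_pos: [548.8, 256.9, 208.2]
ee_rot: [0.014, 0.436, 0.9, 0.004]
force: [-0.3, 0.5, -0.2]
grip_width: 0.186
```

Request:
play_rows([
  [0,5,0,0,0,0.04,-1],
  [0,0,0,0,0,0,-1],
  [0,0,0,0,0,0,-1],
])

```text
time_s: 7.3
eef_pos: [548.3, 264.6, 207.5]
ee_rot: [0.014, 0.404, 0.915, 0.004]
force: [-0.4, 0.5, -0.3]
grip_width: 0.186
```

```bash
python3 snap.py fin; python3 - <<'E'
from h import *
c=load('fin');t=cap('top','topf.png'); p=sense()['eef_pos']; print('scene mid',proj(c,p-[0,0,27]),'top',proj(t,p-[0,0,27]),proj(c,[539,375,180]))
a=cv2.resize(c['img'][100:210,290:410],None,fx=5,fy=5,interpolation=2)[:600]
b=cv2.resize(t['img'][180:260,150:270],None,fx=5,fy=5,interpolation=2)
o=np.zeros((600,800,3),np.uint8);o[:550,:600]=a;cv2.imwrite('pics/fa.png',o[:550,:600]);cv2.imwrite('pics/fb.png',b)
E
```

```text
[548.3 264.4 207.5] jaw yaw 0.737 [ 0.26  0.5   1.28 -0.01  1.33 -0.47] 0.18711231078475293
scene mid (np.float64(344.1815227148131), np.float64(156.82234092932902)) top (np.float64(245.99473608261184), np.float64(214.92745536048378)) (np.float64(361.3277146577159), np.float64(143.39133128246496))
```

View pics/fa.png

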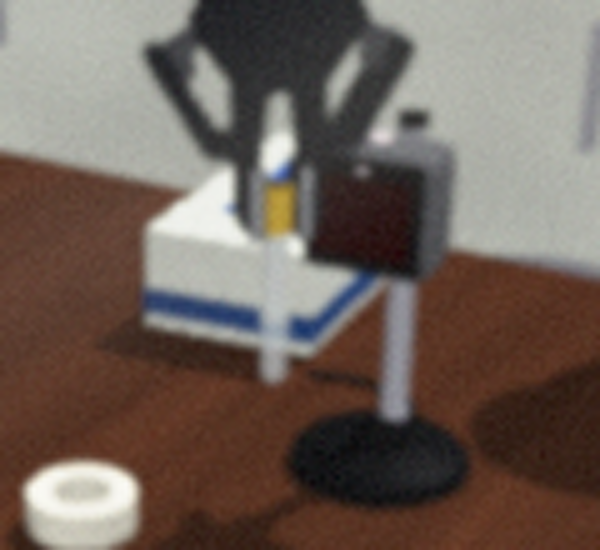

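The tube hangs upright in front of the black reader. The window is seen at (363,144.4) against a predicted (361,143), and the foot and cap edges fit the expected mid height. I'll nudge 8 mm closer, settle, check and hand in.

Request:
play_rows([
  [0,5,0,0,0,-0.02,-1],
  [0,4,0,0,0,-0.02,-1],
  [0,0,0,0,0,0,-1],
  [0,0,0,0,0,0,-1],
  [0,0,0,0,0,0,-1],
])

```text
time_s: 7.82
eef_pos: [549.2, 270.3, 208.1]
ee_rot: [0.014, 0.424, 0.905, 0.003]
force: [0.2, -0.4, -0.6]
grip_width: 0.184
```

```bash
python3 snap.py fin2; python3 -c "
from h import *
s=sense();print(abs(s['dq']).max(),s['time_s'],s['force'])
ctrl.finish_job()"
```

```text
[549.2 270.2 208.1] jaw yaw 0.694 [ 0.27  0.51  1.27 -0.01  1.34 -0.42] 0.1860444729160816
0.0033353666716211803 7.8667 [ 0.99563787 -0.01450037 -1.20766514]
the job is handed in; nothing more can be done
```

I drew the long tube out of the tray by its cap, and the arm is holding it still and upright in front of the grey and black reader. The job is handed in at 7.9 s; `finish_job` gives no verdict.

- **Position:** by my measurements the tube's middle is about 105 mm out from the window's middle. It is within about 5 mm of it sideways and in height.
- **Tilt and motion:** the tool is tilted less than 2° and the joints are practically at rest. The jaws are closed on the cap, at about 16 mm.
- **Label direction:** I turned the tube in front of the scene camera, measured where the bars were, and turned it to face the window. I put that good to about 0.2 rad. At the final pose the bars face away from the scene camera, so I could not check them directly.
- **Reader fit:** the outer corners of the reader's face were off by up to 4 px in one camera, probably because of its rounded edges. The window's middle as seen agreed to about 2 px, roughly 5 mm.
- **Other objects:** I saw no unexpected contact force at any step. I did not check the tray or bench objects one by one in a picture at the end.

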